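# Mesh the T-handle on the leaning glaze drum and turn its spout down

## Robot

A 7-joint arm with a two-finger parallel gripper is mounted at the origin on the work surface. World frame = base frame: x ahead of the robot, y to its left, z up, the work surface at z = 0. Lengths are in mm, angles in rad, forces in N, time in s.
With the tool pointing down it reaches from about 400 to 850 mm from the base axis. Payload 4.5 kg.
Tool frame: the origin (TCP) lies on the centre line of the jaws, within the pads' length; the fingertips stand 14 mm ahead of it and the grasp point (between the pads) lies 5 mm behind it; z points along the fingers, y is the direction in which the jaws open and shut (so a half turn about z gives the same grasp; the last joint's range is limited). The gripper opens to 88 mm and grips with 3 to 60 N. Pads are 18 mm wide; open, the fingers measure 123 mm over their backs; the gripper's body (75 mm by 187 mm) begins 45 mm behind the grasp point.
Start: joints at [1.31, 0.689, -0.195, 1.565, 0.157, 0.902, -0.215], TCP at [181.621, -598.052, 252.743] pointing down, gripper open.
Joint ranges: [-3.01, 3.01], [-0.46, 2.08], [-1.47, 1.51], [0.13, 2.56], [-1, 4.14], [0.04, 2.09], [-2.66, 2.66]. Speed limits (rad/s): [2.57, 2.57, 3.14, 3.14, 3.14, 3.14, 3.14].

## Interface

Orientations are given as a rotation vector (axis times angle).
In Python, from workcell import manip, optics, ticket gives the robot as it stands.
- The arm moves only by the tool jog_arm, never from a script. Its argument "motion" is a list of rows, each an object with "translation": the shift along the tool's x, y, z in mm, a list of three; "twist": the turn, a rotation vector about the tool's x, y, z in rad, a list of three; "claw": the finger opening in mm, from 0 to 88.1. In form: [{"translation": [x, y, z], "twist": [wx, wy, wz], "claw": claw}, ...]. A call has 1 to 5 rows; each row is the pose to reach, as a shift and turn from the pose commanded when the call began, along the tool's axes at that moment; what a row does not reach only later rows make up. A row lasts 1/8 s, in which the tool goes at most 62.5 mm and 10.7 degrees, less where a joint would pass 70% of its speed; a pose out of reach is approached as far as the arm can. A call with a gripper value outside its range is refused whole. The fingers move at their own pace and stop on an object; the grip force is fixed at half the most. Time passes only in rows, so rows that repeat a pose let the fingers close. It gives the time, the measured TCP pose, the force and the opening at its end, in the units of the state.
- manip.read_state(): the state, without advancing time (a new reading comes with each control period).
- optics.camera(name): name is "scene" or "side" or "wrist"; returns a dict with "image" (400x640x3 uint8, red, green, blue), "vertical_fov" (degrees; the focal length in pixels is half the picture's height over the tangent of half this angle, whatever the lens; pixels are square), "cx", "cy" (the principal point, pixels), "world_from_camera" (4x4, takes a point from camera to world coordinates). Camera axes: x right, y down, z forward; pixel columns grow to the right and rows downward; lengths in mm; the calibration is good to about 2 mm. A picture is of the moment at which its call begins. There is no depth.
- ticket.sign_off(): hands the job in, once; it reports no verdict.
The state is a dict: "time": time; "joint_pos": joint angles; "qvel": joint speeds; "joint_efforts": joint torques, N m; "tcp_pos": TCP position; "tcp_rot": TCP orientation; "force": force on the tool from outside, world axes, zero at the start; "wrist_torque": the same for the moment, N m; "width": finger opening in mm.
Only numpy, scipy, OpenCV 4.12 (cv2) and the standard library are available. Lean on these libraries where they do the work, as an engineer would, in place of code of your own. Each camera call takes 0.05 s, during which the arm holds its last target. There are 200 camera calls.

## Task

Pick up the T-handle, set its toothed foot squarely on the toothed hub of the leaning mixing drum, turned so that the teeth mesh, and push it fully home before the drum is turned. Then use the handle, without pushing on the drum or its stand, to turn the drum until its spout points straight down the slope at its lowest, and let go with the handle still home. Leave the vase, cup and spoon rest where they stand.

Things in the scene. Friction and masses are not known exactly. Their poses are not given: they have to be found in the camera images.
- handle_bar (a point): Centre of the wooden grip bar of the loose T-handle (about 0.3 kg): 120 mm long along its x, 20 mm wide (y), 22 mm high (z). z is the handle's axis, up from foot to bar. Under the bar a steel post 18 mm in diameter runs 36 mm down to the foot. The handle starts upright on its teeth on the work surface, this point 71 mm up.
- handle_foot (a point): T-handle's axis in the plane of its tooth ends, 71 mm below the bar centre; axes as the bar's. The foot is a steel disc, 92 mm in diameter, 10 mm thick, with four brass dog teeth under it: 14 mm high, 18 mm wide, 26 to 44 mm from the axis, at 45, 135, 225, 315 degrees from x. Fully home it lies at point hub; with teeth riding on teeth, 14 mm above it.
- hub (a point): Centre of the hub face (dark steel, 100 mm across) on the leaning drum's upper end. z: drum axis, up, 30 degrees from vertical towards the robot. Frame turns with the drum. Four brass teeth like the handle's stand on it at 0, 90, 180, 270 degrees from x, round a nut 20 mm wide, 6 mm high. Meshes if handle x is parallel to hub x or y, either way; play 6 degrees each way, 2 mm sideways.
- spout (a point): Centre of the mouth of the spout, a brass stub 40 mm in diameter that stands out 31 mm from the drum's side, in the direction of minus x of the hub frame, 33 mm below the hub face.
- drum (a joint): Turn of the drum about its leaning axis, rad, counter-clockwise positive as seen looking down on the hub. 0: spout at its lowest, straight down the slope. Starts between 0.55 and 1.0, so the drum must be turned clockwise. It turns stiffly (about 0.15 N m) and stays where it is left.
- stand: Steel stand, fixed to the work surface, base plate 200 x 190 x 12 mm, carrying the drum: white, 150 mm in diameter, 120 mm long, with hub and spout. Origin on the work surface, near the middle of the plate. The drum leans towards minus x. Drum and stand are not to be pushed by the robot.
- vase: Terracotta bud vase, 76 mm in diameter, 125 mm high, loose; origin at the centre of its underside.
- cup: Matte black stoneware cup, 76 mm in diameter, 85 mm high, loose; origin at the centre of its underside.
- spoon_rest: White porcelain spoon rest, round dish 96 mm across and 12 mm high with a 47 mm tail along its minus x, loose; origin at the centre of the dish's underside.

How it is judged:
By the outcome, as a careful person would: the job done as asked, in the order asked, and still so for the second after the job is handed in, with the robot touching nothing.
It also fails if it takes over 42 s, if anything falls off the work surface, if the arm or the gripper's body presses on something with over 40 N, if the wrist force passes 120 N, or if a joint passes its speed limit or range.

## Working session

There is one attempt and no reset: what is moved stays moved. The work goes in short steps, Python scripts to look and compute and a tool call to move; the robot and the scene stay as the last step left them, time stands still between calls to the robot, and variables do not carry over. Pictures are saved under pics/ and viewed, about 8 in all and at most 12, crops included, and the job is handed in when it is done.

Besides the shell and the picture viewer there is one more tool, called after "Call:" by a JSON object that holds its "fn" and its "kwargs", one argument or row to a line. jog_arm: Moves the arm, as the interface text tells. Its arguments: {"type":"object","properties":{"motion":{"type":"array","items":{"type":"object","properties":{"translation":{"type":"array","items":{"type":"number"}},"twist":{"type":"array","items":{"type":"number"}},"claw":{"type":"number"}}}}},"required":["motion"]}

```bash
mkdir -p pics; ls
cat > h.py <<'E'
import numpy as np, cv2, json
from scipy.spatial.transform import Rotation as R
from workcell import manip, optics, ticket
def shot(n,fn):
    c=optics.camera(n); cv2.imwrite('pics/'+fn+'.png',c['image'][:,:,::-1])
    np.savez('pics/'+fn+'.npz',M=c['world_from_camera'],f=200/np.tan(np.radians(c['vertical_fov']/2)),c=[c['cx'],c['cy']]); return c
def ray(fn,u,v):
    d=np.load('pics/'+fn+'.npz'); M=d['M']; r=M[:3,:3]@np.array([(u-d['c'][0])/d['f'],(v-d['c'][1])/d['f'],1]); return M[:3,3],r/np.linalg.norm(r)
def atz(fn,u,v,z):
    o,r=ray(fn,u,v); return o+r*(z-o[2])/r[2]
def tri(*obs):
    A=np.zeros((3,3));b=np.zeros(3)
    for ob in obs:
        o,r=ray(*ob); P=np.eye(3)-np.outer(r,r); A+=P;b+=P@o
    return np.linalg.solve(A,b)
def proj(fn,p):
    d=np.load('pics/'+fn+'.npz'); q=np.linalg.inv(d['M'])@np.append(p,1); return q[:2]/q[2]*d['f']+d['c']
E
python3 - <<'E'
from h import *
for n in('scene','side','wrist'):
    c=shot(n,n); print(n,c['vertical_fov'],c['cx'],c['cy'],np.round(c['world_from_camera'],3).tolist())
s=manip.read_state();print(s)
a=[cv2.imread(f'pics/{n}.png') for n in('scene','side')]
cv2.imwrite('pics/both.png',cv2.resize(np.vstack(a),(480,600)))
E
```

```text
pics
scene 47.02557968130636 320.4228870561508 196.5944924930074 [[-0.867, 0.343, -0.362, 1017.292], [0.499, 0.6, -0.625, 802.63], [0.002, -0.723, -0.691, 962.918], [0.0, 0.0, 0.0, 1.0]]
side 52.44311629878697 329.9735838097896 193.6160920035237 [[-0.895, -0.346, 0.282, 329.828], [-0.447, 0.684, -0.577, 546.34], [0.006, -0.642, -0.767, 805.612], [0.0, 0.0, 0.0, 1.0]]
wrist 71.60986266936347 320.3623323803228 201.49771948912047 [[0.291, -0.924, -0.248, 243.777], [-0.957, -0.282, -0.072, -579.181], [-0.003, 0.258, -0.966, 383.92], [0.0, 0.0, 0.0, 1.0]]
{'time': 0.15, 'joint_pos': array([ 1.30982032,  0.68975603, -0.19447448,  1.56610877,  0.15727786,
        0.90250386, -0.21507033]), 'qvel': array([-0.00083239, -0.00295291, -0.00103399, -0.00315341, -0.00142199,
        0.0009678 ,  0.0009166 ]), 'joint_efforts': array([-1.36293871e-03, -5.27862239e+01, -1.26839753e+00, -1.53586882e+01,
       -5.24972181e-02,  3.89184948e-03,  1.22939082e-04]), 'tcp_pos': array([ 181.38699053, -597.61325503,  252.11396427]), 'tcp_rot': array([-3.10618269e+00, -4.61223114e-01,  5.11859983e-04]), 'force': array([-0.05400211, -0.02625162, -0.25285991]), 'wrist_torque': array([ 0.02931186, -0.00393902,  0.00044515]), 'width': 87.79679499194033}
```

View pics/scene.png

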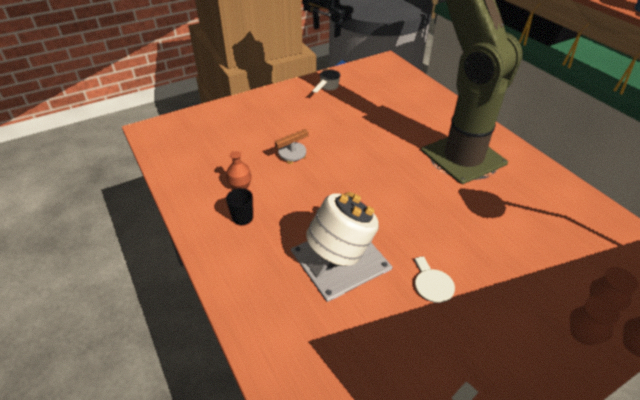

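View pics/side.png

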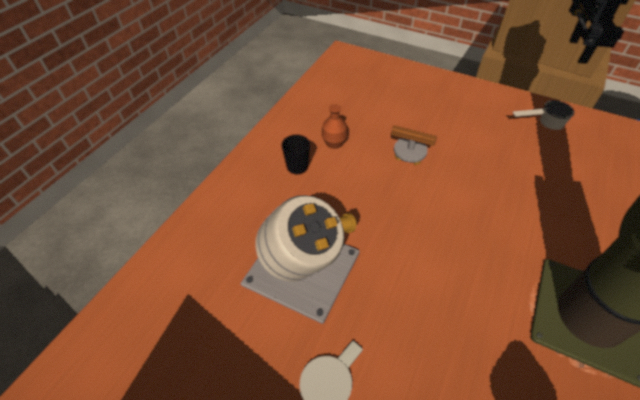

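The scene view has the handle at about (292,145), the drum hub at (355,208), the stand at (345,265), and the vase and cup at (238,175) and (241,207). The side view has the handle at (411,142), the hub at (316,228) and the spout at (348,222). I'll enlarge these next.

Run:
```python
from h import *
def t(n,x,y):
    i=cv2.imread(f'pics/{n}.png')[y:y+75,x:x+100]; i=cv2.resize(i,(400,300),interpolation=cv2.INTER_CUBIC)
    for k in range(0,100,10):
        cv2.line(i,(k*4,0),(k*4,6 if k%50 else 14),(0,255,0),1)
        if k<75: cv2.line(i,(0,k*4),(6 if k%50 else 14,k*4),(0,255,0),1)
    return i
cv2.imwrite('pics/c1.png',np.vstack([np.hstack([t('scene',245,110),t('side',360,100)]),np.hstack([t('scene',300,180),t('side',270,180)])]))
```

```text
(no output)
```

View pics/c1.png

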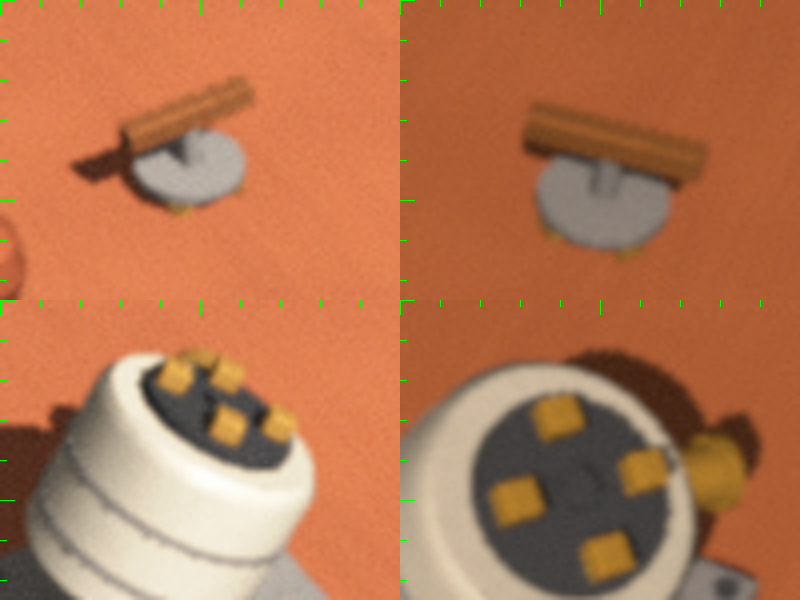

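```bash
cat > fit.py <<'E'
from h import *
from scipy.optimize import least_squares
from itertools import permutations
def hubR(psi,q):
    R0=R.from_euler('zy',[psi,-np.pi/6]); return (R0*R.from_euler('z',q)).as_matrix()
loc=[35*np.array([np.cos(a),np.sin(a),14/35]) for a in np.arange(4)*np.pi/2]
def fithub(obs,spout,x0,free_psi=True):
    # obs: {cam:[(u,v)*4]} unordered
    def res(p,asg=False):
        H=hubR(p[3],p[4]); r=[]
        for n,l in obs.items():
            P=np.array([proj(n,p[:3]+H@t) for t in loc]); l=np.array(l)
            from scipy.optimize import linear_sum_assignment as la
            D=((l[:,None]-P[None])**2).sum(-1); i,j=la(D); r.append((l[i]-P[j]).ravel())
        for n,uv in spout: r.append(0.5*(proj(n,p[:3]+H@np.array([-104,0,-33]))-uv))
        return np.concatenate(r)
    best=min((least_squares(res,np.r_[x0,psi,q]) for psi in(-.3,0,.3) for q in(.55,.7,.85,1.)),key=lambda s:s.cost)
    return best,res
E
python3 - <<'E'
from fit import *
print('bar',tri(('scene',291.8,138.3),('side',413.6,136)), 'L/R ends',atz('scene',276.8,144.5,71),atz('scene',307.5,132.5,71),atz('side',391.8,131,71),atz('side',435.5,141,71))
print('foot',atz('scene',292.3,150.5,19),atz('side',411,148,19))
obs={'scene':[(344,198.75),(356.5,198.5),(357,211),(369.75,210.5)],'side':[(309.5,208.75),(330.5,222.5),(299,230),(321.75,243.75)]}
x0=tri(('scene',356.8,204.7),('side',315.2,226.2));print(x0)
b,res=fithub(obs,[('side',(350,222))],x0)
print(b.cost,b.x,np.round(b.fun,1))
for n,u,v in [('scene',326,296),('scene',390,265),('side',243,283),('side',323,320),('side',358,247)]: print(n,atz(n,u,v,12))
for n,u,v,z in [('scene',239,188,0),('side',335,145,0),('scene',241,193,85),('side',296,140,85),('scene',435,287,6),('side',326,381,6)]: print(n,u,v,atz(n,u,v,z))
E
```

```text
bar [ 491.30009743 -292.74623531   66.59311622] L/R ends [ 550.52575536 -281.6362518    71.        ] [ 434.50494448 -289.87595782   71.        ] [ 549.80027948 -280.19864455   71.        ] [ 431.99981525 -295.5219011    71.        ]
foot [ 493.04448945 -289.88931127   19.        ] [ 491.89853682 -296.25289332   19.        ]
[547.25522395 164.41982867 184.63720823]
3.0130997542681874 [ 553.99286316  163.69108482  172.73311597 -141.54886941  142.4642894 ] [ 0.5  0.9  0.2  0.9  0.4  0.3  0.5  0.6  0.3 -0.6 -0.3 -0.3 -0.1 -0.6
  0.1 -0.5 -1.2  0.7]
scene [682.33706705 253.02413322  12.        ]
scene [490.44188852 253.83874061  12.        ]
side [677.05045207 258.05457427  12.        ]
side [485.87819117 254.0333391   12.        ]
side [493.28073691  63.51910675  12.        ]
scene 239 188 [ 711.70982969 -227.20749708    0.        ]
side 335 145 [ 695.23009433 -229.27119969    0.        ]
scene 241 193 [ 741.82964551 -114.42201103   85.        ]
side 296 140 [ 755.40107994 -118.43096216   85.        ]
scene 435 287 [430.39315232 362.30506677   6.        ]
side 326 381 [428.7046677 353.3483988   6.       ]
```

```bash
sed -i 's/least_squares(res,np.r_\[x0,psi,q\])/least_squares(res,np.r_[x0,psi,q],bounds=([-2e3]*3+[-.5,.4],[2e3]*3+[.5,1.15]),x_scale=[1,1,1,.01,.01])/' fit.py
python3 - <<'E'
from fit import *
obs={'scene':[(344,198.75),(356.5,198.5),(357,211),(369.75,210.5)],'side':[(309.5,208.75),(330.5,222.5),(299,230),(321.75,243.75)]}
x0=[547,164,175]
b,res=fithub(obs,[('side',(350,222))],x0)
print(b.cost,b.x,np.round(b.fun,1))
H=hubR(*b.x[3:]); print(H)
for n in('scene','side'): print([proj(n,b.x[:3]+H@t).round(1) for t in loc],proj(n,b.x[:3]+H@np.array([-106,0,-33])))
# stand edges: axis foot
a=H[:,2]; print('axis at z=12',b.x[:3]-a*(b.x[2]-12)/a[2])
print(R.from_rotvec(manip.read_state()['tcp_rot']).as_matrix().round(3))
E
```

```text
3.0130997542682274 [ 5.53992863e+02  1.63691085e+02  1.72733116e+02 -1.18690919e-01
  1.03411091e+00] [ 0.5  0.9  0.2  0.9  0.4  0.3  0.5  0.6  0.3 -0.6 -0.3 -0.3 -0.1 -0.6
  0.1 -0.5 -1.2  0.7]
[[ 0.52780581 -0.68660107 -0.5       ]
 [ 0.79281862  0.60945765  0.        ]
 [ 0.30472883 -0.39640931  0.8660254 ]]
[array([356.6, 210.7]), array([369.2, 209.9]), array([356.3, 197.6]), array([343.5, 197.9])] [347.76650239 199.94600918]
[array([299.1, 230.6]), array([321.6, 244.2]), array([330.8, 222.8]), array([309.2, 209.4])] [348.44228007 223.23128245]
axis at z=12 [646.7921709  163.69108477  12.        ]
[[ 0.957  0.291 -0.001]
 [ 0.291 -0.957  0.001]
 [-0.    -0.001 -1.   ]]
```

```bash
sed -i "s/'zy'/'ZY'/" fit.py
python3 - <<'E'
from fit import *
obs={'scene':[(344,198.75),(356.5,198.5),(357,211),(369.75,210.5)],'side':[(309.5,208.75),(330.5,222.5),(299,230),(321.75,243.75)]}
x0=[547,164,175]
b,res=fithub(obs,[('side',(350,222))],x0)
print(b.cost,b.x,np.round(b.fun,1))
H=hubR(*b.x[3:]); print(H.round(3))
for n in('scene','side'): print([proj(n,b.x[:3]+H@t).round(1) for t in loc],proj(n,b.x[:3]+H@np.array([-106,0,-33])))
a=H[:,2]; print('axis at z=12',b.x[:3]-a*(b.x[2]-12)/a[2])
E
```

```text
2.853687898778863 [ 5.54004605e+02  1.63472324e+02  1.72713151e+02 -3.69766187e-02
  9.47557905e-01] [ 0.5  1.   0.1  1.1  0.5  0.1  0.6  0.4  0.2 -0.6 -0.4 -0.2  0.  -0.7
  0.2 -0.6 -0.9  0.5]
[[ 0.535 -0.681 -0.5  ]
 [ 0.793  0.609  0.018]
 [ 0.292 -0.406  0.866]]
[array([356.5, 210.9]), array([369.2, 210.1]), array([356.4, 197.4]), array([343.5, 197.8])] [347.8698485  199.29456908]
[array([299. , 230.7]), array([321.5, 244.3]), array([330.9, 222.7]), array([309.3, 209.3])] [348.96943402 222.70682759]
axis at z=12 [646.72895963 160.04212693  12.        ]
```

```bash
cat >> fit.py <<'E'
def toolR(xdir,zdir):
    z=np.array(zdir,float);z/=np.linalg.norm(z); x=np.array(xdir,float); x-=z*(x@z); x/=np.linalg.norm(x)
    return np.c_[x,np.cross(z,x),z]
def go(pos,Rt,s=None):
    s=s or manip.read_state(); R0=R.from_rotvec(s['tcp_rot']).as_matrix()
    tr=R0.T@(np.array(pos)-s['tcp_pos']); tw=R.from_matrix(R0.T@Rt).as_rotvec()
    print('t',tr.round(1),'w',tw.round(4),'| dist %.0f ang %.0f deg'%(np.linalg.norm(tr),np.degrees(np.linalg.norm(tw))))
E
python3 - <<'E'
from fit import *
# via 1: over (430,-300,340), tool down, x yaw 20deg
go([430,-300,340],toolR([np.cos(.3),np.sin(.3),0],[.2,0,-1]))
E
```

```text
t [ 324.4 -212.7  -87.6] w [-0.0598  0.1887 -0.0109] | dist 398 ang 11 deg
```

Call:
{"fn": "jog_arm", "kwargs": {
  "motion": [
    {"translation":[324,-213,-88],"twist":[-0.06,0.19,0],"claw":88},
    {"translation":[324,-213,-88],"twist":[-0.06,0.19,0],"claw":88},
    {"translation":[324,-213,-88],"twist":[-0.06,0.19,0],"claw":88},
    {"translation":[324,-213,-88],"twist":[-0.06,0.19,0],"claw":88},
    {"translation":[324,-213,-88],"twist":[-0.06,0.19,0],"claw":88}
  ]
}}

```text
time: 0.78
tcp_pos: [377.5, -362.3, 322.2]
tcp_rot: [3.062, 0.454, 0.306]
force: [1.0, -0.6, 0.4]
width: 87.7
```

Run:
```python
from fit import *
print(manip.read_state()['joint_pos'].round(2))
H=hubR(-.01,.92); hub=np.array([554,163.5,172.7])
go([440,-60,370],toolR([np.cos(.6),np.sin(.6),0],[.35,0,-.9]))
go(hub+H[:,2]*190,toolR(H[:,0],-H[:,2]))
```

```text
[ 0.96  0.42 -0.31  1.9  -0.    0.68 -0.58]
t [ 155.4 -268.6  -35.1] w [-0.0752  0.1551 -0.3375] | dist 312 ang 22 deg
t [ 2.322e+02 -4.799e+02  3.000e-01] w [-0.1891  0.2697 -0.6101] | dist 533 ang 40 deg
```

Call:
{"fn": "jog_arm", "kwargs": {
  "motion": [
    {"translation":[155,-269,-35],"twist":[-0.075,0.155,-0.34],"claw":88},
    {"translation":[155,-269,-35],"twist":[-0.075,0.155,-0.34],"claw":88},
    {"translation":[155,-269,-35],"twist":[-0.075,0.155,-0.34],"claw":88},
    {"translation":[155,-269,-35],"twist":[-0.075,0.155,-0.34],"claw":88},
    {"translation":[232,-480,0],"twist":[-0.19,0.27,-0.61],"claw":88}
  ]
}}

```text
time: 1.4
tcp_pos: [435.0, -70.2, 357.2]
tcp_rot: [2.684, 1.089, 0.609]
force: [0.8, 0.0, -1.1]
width: 88.1
```

Run:
```python
from fit import *
print(manip.read_state()['joint_pos'].round(2))
H=hubR(-.01,.92); hub=np.array([554,163.5,172.7])
go(hub+H[:,2]*190,toolR(H[:,0],-H[:,2]))
```

```text
[ 0.35  0.16 -0.34  2.29  0.22  0.25 -0.97]
t [ 173.6 -159.    25.2] w [-0.048   0.0545 -0.1364] | dist 237 ang 9 deg
```

Call:
{"fn": "jog_arm", "kwargs": {
  "motion": [
    {"translation":[174,-159,25],"twist":[-0.05,0.05,-0.14],"claw":88},
    {"translation":[174,-159,25],"twist":[-0.05,0.05,-0.14],"claw":88},
    {"translation":[174,-159,25],"twist":[-0.05,0.05,-0.14],"claw":88},
    {"translation":[174,-159,25],"twist":[-0.05,0.05,-0.14],"claw":88},
    {"translation":[174,-159,25],"twist":[-0.05,0.05,-0.14],"claw":88}
  ]
}}

```text
time: 2.02
tcp_pos: [453.9, 101.6, 338.9]
tcp_rot: [2.547, 1.238, 0.659]
force: [0.7, 0.4, -0.8]
width: 88.1
```

Run:
```python
from fit import *
shot('wrist','w1')
s=manip.read_state();print(s['joint_pos'].round(2),s['tcp_pos'].round(1),s['force'])
i=cv2.imread('pics/w1.png');cv2.imwrite('pics/w1v.png',i)
```

```text
[-0.79  0.24  0.36  2.34  0.86  0.17 -1.91] [453.7 116.3 338.8] [ 0.95605163  5.49208736 -0.39644363]
```

View pics/w1v.png

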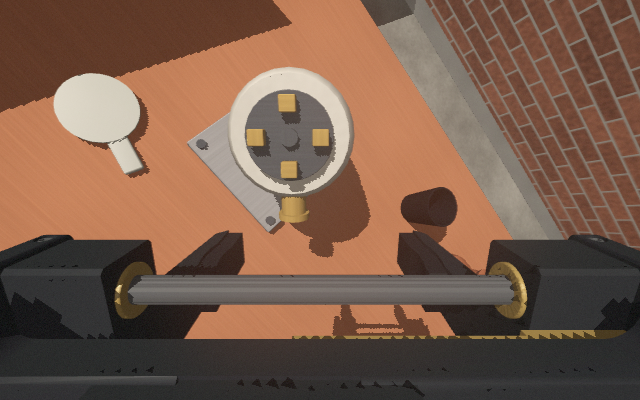

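The wrist view shows the hub near (290,136), with teeth near (287,102), (255,137), (320,137) and (289,169), and the spout at (293,210). I'll enlarge that area.

Run:
```python
import cv2
i=cv2.imread('pics/w1.png')[85:185,225:355]
i=cv2.resize(i,(780,600),interpolation=cv2.INTER_CUBIC)
for k in range(0,130,10):
    cv2.line(i,(k*6,0),(k*6,8),(0,255,0),1)
    cv2.line(i,(0,k*6),(8,k*6),(0,255,0),1)
cv2.imwrite('pics/w1c.png',i)
```

```text
(no output)
```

View pics/w1c.png

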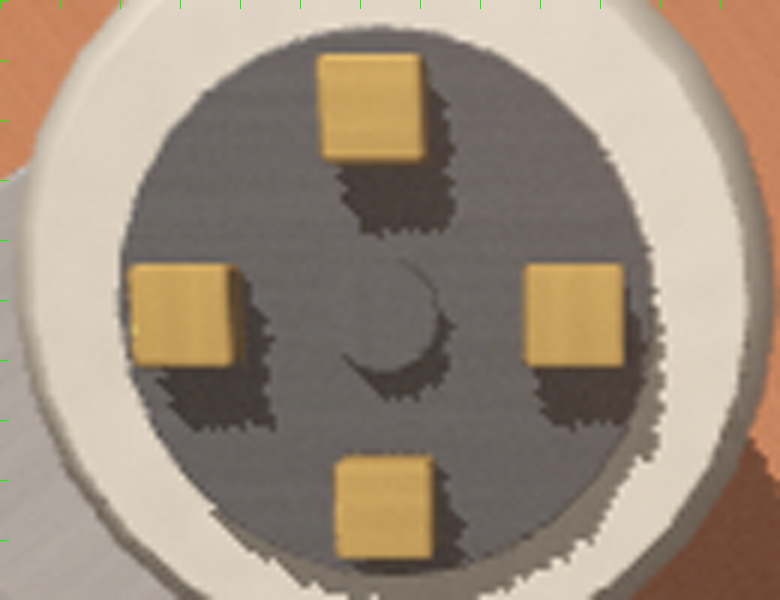

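Run:
```python
from fit import *
W={'w1':[(286.25,102.25),(254.75,137.1),(320.25,137.1),(288.6,169.1)]}
S={'scene':[(344,198.75),(356.5,198.5),(357,211),(369.75,210.5)],'side':[(309.5,208.75),(330.5,222.5),(299,230),(321.75,243.75)]}
for o in (W,{**W,**S}):
    b,_=fithub(o,[],[554,163.5,172.7]); print(b.cost,b.x.round(3),b.fun.round(2),hubR(*b.x[3:])[:,0].round(3))
    H=hubR(*b.x[3:]); print(proj('w1',b.x[:3]+H@[-104,0,-33]),np.degrees(b.x[3:]))
print(np.load('pics/w1.npz')['M'].round(3))
s=manip.read_state(); print(s['tcp_pos'],s['qvel'].round(2))
for psi in(-.02,0,.02):
    a=hubR(psi,0)[:,2]; p=np.array([554,163.5,172.7]); print(psi,p-a*(160/a[2]))
go([440,-60,350],toolR([np.cos(.6),np.sin(.6),0],[.35,0,-.9]))
```

```text
0.03324811697669777 [5.51072e+02 1.65820e+02 1.78498e+02 1.15000e-01 8.07000e-01] [-0.11 -0.09  0.09  0.06  0.07  0.13 -0.05 -0.09] [0.512 0.786 0.346]
[292.91020488 212.43435996] [ 6.58018932 46.24650295]
3.555272437131609 [5.53434e+02 1.65435e+02 1.73832e+02 5.20000e-02 8.64000e-01] [-0.45 -0.62 -0.89  0.15  0.31  0.23 -0.31  0.38  0.12  0.77 -0.25  0.73
 -0.15  0.65 -0.15  0.77  0.42 -1.   -0.1  -0.85 -0.08 -0.7   0.19 -0.78] [0.523 0.788 0.325]
[293.84604746 212.71722912] [ 2.95390082 49.49118161]
[[ 6.84000e-01 -6.49000e-01  3.34000e-01  4.23995e+02]
 [-6.15000e-01 -7.59000e-01 -2.15000e-01  1.54687e+02]
 [ 3.93000e-01 -5.90000e-02 -9.18000e-01  4.73174e+02]
 [ 0.00000e+00  0.00000e+00  0.00000e+00  1.00000e+00]]
[453.74620685 116.26022863 338.80517996] [ 0.21 -0.02 -0.16 -0.   -0.09 -0.08  0.28]
-0.02 [646.35756848 161.6526023   12.7       ]
0 [646.37604307 163.5         12.7       ]
0.02 [646.35756848 165.3473977   12.7       ]
t [-144.9  100.4  -17.3] w [ 0.0986 -0.1056  0.2951] | dist 177 ang 19 deg
```

Run:
```python
from fit import *
def ed(n,a,b,z=12):
    p,q=atz(n,*a,z),atz(n,*b,z); d=q-p; print(n,p.round(1),q.round(1),round(np.linalg.norm(d),1),round((np.degrees(np.arctan2(d[1],d[0]))+45)%90-45,2))
ed('w1',(187,143),(271,233)); ed('w1',(202,145),(271,221))
ed('scene',(326,296.5),(390.5,265)); ed('side',(242.5,284),(323,320)); ed('side',(323,320),(358,247))
# refine plate edge lines by segmentation of grey
for n in('scene','side','w1'):
    i=cv2.imread(f'pics/{n}.png'); h=cv2.cvtColor(i,cv2.COLOR_BGR2HSV)
    c={'scene':(345,268),'side':(325,300),'w1':(215,150)}[n]; print(n,h[c[1],c[0]])
```

```text
w1 [483.9 256.5  12. ] [488.3  66.   12. ] 190.5 1.32
w1 [499.  241.8  12. ] [501.5  81.1  12. ] 160.7 0.91
scene [683.1 254.3  12. ] [489.3 254.5  12. ] 193.7 -0.06
side [676.7 260.5  12. ] [485.9 254.   12. ] 190.9 1.94
side [485.9 254.   12. ] [493.3  63.5  12. ] 190.7 2.23
scene [ 15  31 183]
side [ 13  36 135]
w1 [ 10  22 175]
```

Run:
```python
from fit import *
W={'w1':[(286.25,102.25),(254.75,137.1),(320.25,137.1),(288.6,169.1)]}
S={'scene':[(344,198.75),(356.5,198.5),(357,211),(369.75,210.5)],'side':[(309.5,208.75),(330.5,222.5),(299,230),(321.75,243.75)]}
import fit
g=fit.hubR
fit.hubR=lambda psi,q: g(.022,q)
for o in (W,S,{**W,**S}):
    b,_=fithub(o,[],[554,163.5,172.7]); print(b.cost,b.x.round(3))
go([450,-90,350],toolR([np.cos(.6),np.sin(.6),0],[.3,0,-.9]))
go([470,-290,230],toolR([np.cos(.1),np.sin(.1),0],[0,0,-1]))
```

```text
0.06839491505449496 [5.51081e+02 1.65259e+02 1.78556e+02 1.40000e-02 8.90000e-01]
1.9580578792011047 [5.54106e+02 1.64067e+02 1.72801e+02 2.40000e-01 8.91000e-01]
3.6230126425678226 [ 5.53434e+02  1.65250e+02  1.73850e+02 -3.00000e-01  8.91000e-01]
t [-163.8  125.3  -12.5] w [ 0.1328 -0.1412  0.3032] | dist 207 ang 21 deg
t [-349.3  212.1  101. ] w [ 0.2568 -0.4632  0.8108] | dist 421 ang 55 deg
```

Call:
{"fn": "jog_arm", "kwargs": {
  "motion": [
    {"translation":[-164,125,-12],"twist":[0.13,-0.14,0.3],"claw":88},
    {"translation":[-164,125,-12],"twist":[0.13,-0.14,0.3],"claw":88},
    {"translation":[-349,212,101],"twist":[0.26,-0.46,0.81],"claw":88},
    {"translation":[-349,212,101],"twist":[0.26,-0.46,0.81],"claw":88},
    {"translation":[-349,212,101],"twist":[0.26,-0.46,0.81],"claw":88}
  ]
}}

```text
time: 2.7
tcp_pos: [458.7, -144.0, 283.8]
tcp_rot: [3.055, 0.41, 0.168]
force: [0.9, 0.5, 0.1]
width: 88.2
```

Run:
```python
from fit import *
print(manip.read_state()['joint_pos'].round(2))
go([491,-290,190],toolR([np.cos(.1),np.sin(.1),0],[0,0,-1]))
```

```text
[ 0.25  0.41 -0.07  2.05  0.09  0.56 -1.19]
t [-17.3 142.6 102.7] w [ 0.0603 -0.1064  0.1666] | dist 177 ang 12 deg
```

Call:
{"fn": "jog_arm", "kwargs": {
  "motion": [
    {"translation":[-17,143,103],"twist":[0.06,-0.11,0.17],"claw":88},
    {"translation":[-17,143,103],"twist":[0.06,-0.11,0.17],"claw":88},
    {"translation":[-17,143,103],"twist":[0.06,-0.11,0.17],"claw":88},
    {"translation":[-17,143,103],"twist":[0.06,-0.11,0.17],"claw":88},
    {"translation":[-17,143,103],"twist":[0.06,-0.11,0.17],"claw":88}
  ]
}}

```text
time: 3.32
tcp_pos: [491.9, -287.9, 190.4]
tcp_rot: [3.135, 0.159, -0.004]
force: [-0.7, -0.2, -0.0]
width: 88.2
```

Run:
```python
from fit import *
shot('wrist','w2')
s=manip.read_state();print(s['joint_pos'].round(2),s['tcp_pos'],s['tcp_rot'])
print(proj('w2',[491,-291,71]))
i=cv2.imread('pics/w2.png');cv2.imwrite('pics/w2v.png',i[:,:])
```

```text
[ 0.47  0.7  -0.04  1.8   0.05  0.65 -1.07] [ 492.3161909  -287.36450186  190.98216644] [ 3.13483251e+00  1.60734141e-01 -2.65520305e-03]
[323.01276056 200.30108879]
```

View pics/w2v.png

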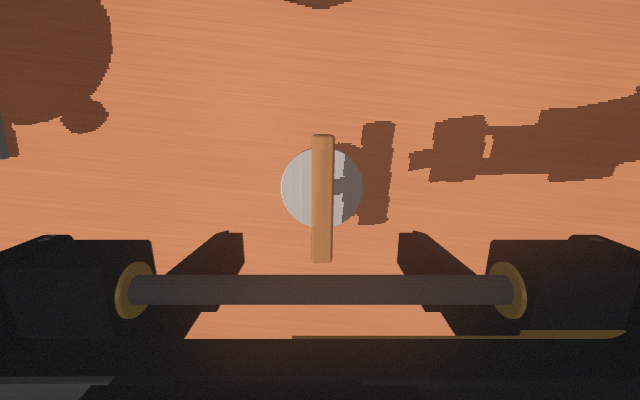

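The bar runs from about (323,136) to (321.5,262), with the disc centred near (322,188).

Run:
```python
from fit import *
a,b=atz('w2',323,136,82),atz('w2',321.5,262,82); d=a-b; print(a,b,(a+b)/2,np.linalg.norm(d),np.arctan2(d[1],d[0]))
print(atz('w2',322,188,24))
th=np.arctan2(d[1],d[0]); c=(a+b)/2
go([c[0],c[1],66],toolR([np.cos(th),np.sin(th),0],[0,0,-1]))
```

```text
[ 549.70576391 -284.75550862   82.        ] [ 433.20832917 -295.46600225   82.        ] [ 491.45704654 -290.11075543   82.        ] 116.98874721511004 0.09167986306552779
[ 492.45159939 -290.20335297   24.        ]
t [ -0.9   2.3 125. ] w [0.0026 0.0018 0.0108] | dist 125 ang 1 deg
```

Call:
{"fn": "jog_arm", "kwargs": {
  "motion": [
    {"translation":[-0.5,2.5,60],"twist":[0,0,0.01],"claw":88},
    {"translation":[-0.5,2.5,110],"twist":[0,0,0.01],"claw":88},
    {"translation":[-0.5,2.5,124.5],"twist":[0,0,0.01],"claw":88},
    {"translation":[-0.5,2.5,124.5],"twist":[0,0,0.01],"claw":60},
    {"translation":[-0.5,2.5,124.5],"twist":[0,0,0.01],"claw":10}
  ]
}}

```text
time: 4.0
tcp_pos: [493.0, -292.1, 68.0]
tcp_rot: [3.133, 0.143, 0.001]
force: [0.4, 0.0, -0.5]
width: 70.7
```

Call:
{"fn": "jog_arm", "kwargs": {
  "motion": [
    {"translation":[0,0,0],"twist":[0,0,0],"claw":5},
    {"translation":[0,0,0],"twist":[0,0,0],"claw":5},
    {"translation":[0,0,0],"twist":[0,0,0],"claw":5},
    {"translation":[0,0,0],"twist":[0,0,0],"claw":5}
  ]
}}

```text
time: 4.5
tcp_pos: [491.6, -291.9, 66.0]
tcp_rot: [3.134, 0.142, -0.004]
force: [-0.2, -0.5, 0.5]
width: 30.3
```

Run:
```python
from fit import *
s=manip.read_state();print(s['time'],s['joint_pos'].round(2),s['tcp_pos'],R.from_rotvec(s['tcp_rot']).as_matrix().round(4),s['width'],s['force'])
```

```text
4.5 [ 0.47  0.9  -0.03  1.86  0.07  0.39 -1.09] [ 491.59031954 -291.86544521   66.00065231] [[ 0.9959  0.0906 -0.0023]
 [ 0.0906 -0.9959 -0.004 ]
 [-0.0026  0.0038 -1.    ]] 30.29798927577982 [-0.2312147  -0.52330676  0.4974969 ]
```

Still closing.

Call:
{"fn": "jog_arm", "kwargs": {
  "motion": [
    {"translation":[0,0,0],"twist":[0,0,0],"claw":5},
    {"translation":[0,0,0],"twist":[0,0,0],"claw":5},
    {"translation":[0,0,0],"twist":[0,0,0],"claw":5},
    {"translation":[0,0,0],"twist":[0,0,0],"claw":5}
  ]
}}

```text
time: 5.0
tcp_pos: [491.5, -291.5, 65.8]
tcp_rot: [3.135, 0.143, -0.005]
force: [-0.6, 2.0, 1.0]
width: 19.7
```

Run:
```python
from fit import *
s=manip.read_state();print(s['tcp_pos'],s['tcp_rot'],s['width'],s['force'])
go([470,-290,240],toolR([np.cos(.9),np.sin(.9),0],[.05,0,-1]))
go([430,-100,330],toolR([np.cos(1.6),np.sin(1.6),0],[.3,0,-.9]))
```

```text
[ 491.48384608 -291.46958941   65.82635157] [ 3.13499293  0.14276688 -0.00454587] 19.6888578256005 [-0.62296806  2.03622942  1.00173077]
t [ -21.8   -2.9 -174.1] w [-0.0226  0.0493 -0.8093] | dist 175 ang 46 deg
t [ -44.6 -195.4 -264.7] w [-0.2645  0.2399 -1.4926] | dist 332 ang 88 deg
```

Call:
{"fn": "jog_arm", "kwargs": {
  "motion": [
    {"translation":[0,0,-50],"twist":[0,0,0],"claw":5},
    {"translation":[-10,0,-110],"twist":[0,0,-0.15],"claw":5},
    {"translation":[-22,-3,-174],"twist":[0,0.03,-0.33],"claw":5},
    {"translation":[-22,-3,-174],"twist":[-0.02,0.05,-0.5],"claw":5},
    {"translation":[-22,-3,-174],"twist":[-0.02,0.05,-0.68],"claw":5}
  ]
}}

```text
time: 5.62
tcp_pos: [469.0, -290.7, 240.9]
tcp_rot: [2.887, 1.18, 0.072]
force: [0.1, -0.3, -2.4]
width: 19.8
```

Run:
```python
from fit import *
s=manip.read_state();print(s['joint_pos'].round(2),s['tcp_pos'],s['tcp_rot'],s['width'],s['force'])
go([430,-100,330],toolR([np.cos(1.6),np.sin(1.6),0],[.3,0,-.9]))
H=hubR(.022,.89);hub=np.array([552.5,164.8,175.5])
go(hub+H[:,2]*(66+70),toolR(H[:,1],-H[:,2]))
```

```text
[ 0.66  0.6  -0.29  1.84  0.22  0.69 -0.54] [ 469.03806724 -290.68941011  240.94395706] [2.886877   1.17991573 0.07211815] 19.807327437941645 [ 0.1003979  -0.28082339 -2.40738691]
t [ 108.8 -160.   -91.5] w [-0.257   0.1069 -0.8169] | dist 214 ang 49 deg
t [ 330.8 -311.2  -52.8] w [-0.5338 -0.0151 -1.6705] | dist 457 ang 100 deg
```

Call:
{"fn": "jog_arm", "kwargs": {
  "motion": [
    {"translation":[109,-160,-92],"twist":[-0.26,0.11,-0.82],"claw":5},
    {"translation":[109,-160,-92],"twist":[-0.26,0.11,-0.82],"claw":5},
    {"translation":[109,-160,-92],"twist":[-0.26,0.11,-0.82],"claw":5},
    {"translation":[109,-160,-92],"twist":[-0.26,0.11,-0.82],"claw":5},
    {"translation":[109,-160,-92],"twist":[-0.26,0.11,-0.82],"claw":5}
  ]
}}

```text
time: 6.25
tcp_pos: [431.0, -97.4, 330.7]
tcp_rot: [2.008, 2.078, 0.334]
force: [0.0, -0.5, -2.6]
width: 19.5
```

Run:
```python
from fit import *
s=manip.read_state();print(s['joint_pos'].round(2),s['tcp_pos'],s['tcp_rot'],s['width'],s['force'])
H=hubR(.022,.89);hub=np.array([552.5,164.8,175.5])
go([440,60,340],toolR([np.cos(2.2),np.sin(2.2),0],[.45,0,-.87]))
go(hub+H[:,2]*(66+70),toolR(H[:,1],-H[:,2]))
```

```text
[ 0.62  0.26 -0.6   2.22  0.33  0.39 -0.18] [430.98708494 -97.42449331 330.68205396] [2.00805287 2.07818028 0.33360079] 19.482896698848855 [ 0.01010192 -0.48396943 -2.64999097]
t [157.   16.9  -5.5] w [-0.1448 -0.0481 -0.5392] | dist 158 ang 32 deg
t [259.1  47.5  53.3] w [-0.1851 -0.0846 -0.8736] | dist 269 ang 51 deg
```

Call:
{"fn": "jog_arm", "kwargs": {
  "motion": [
    {"translation":[157,17,-5],"twist":[-0.14,-0.05,-0.54],"claw":5},
    {"translation":[157,17,-5],"twist":[-0.14,-0.05,-0.54],"claw":5},
    {"translation":[157,17,-5],"twist":[-0.14,-0.05,-0.54],"claw":5},
    {"translation":[157,17,-5],"twist":[-0.14,-0.05,-0.54],"claw":5},
    {"translation":[157,17,-5],"twist":[-0.14,-0.05,-0.54],"claw":5}
  ]
}}

```text
time: 6.88
tcp_pos: [441.6, 58.4, 338.7]
tcp_rot: [1.304, 2.376, 0.306]
force: [-0.3, -0.4, -2.4]
width: 19.6
```

Run:
```python
from fit import *
s=manip.read_state();print(s['joint_pos'].round(2),s['tcp_pos'],s['tcp_rot'],s['width'],s['force'])
H=hubR(.022,.89);hub=np.array([552.5,164.8,175.5])
go(hub+H[:,2]*(66+50),toolR(H[:,1],-H[:,2]))
```

```text
[-0.07  0.2  -0.34  2.33  0.96  0.3  -0.7 ] [441.63077099  58.37147562 338.67067807] [1.30410761 2.37637526 0.30604992] 19.615042496789048 [-0.31826679 -0.36198099 -2.36956426]
t [78.9 72.6 79.3] w [-0.0505 -0.0243 -0.341 ] | dist 133 ang 20 deg
```

Call:
{"fn": "jog_arm", "kwargs": {
  "motion": [
    {"translation":[40,40,20],"twist":[-0.03,-0.01,-0.17],"claw":5},
    {"translation":[79,73,60],"twist":[-0.05,-0.024,-0.34],"claw":5},
    {"translation":[79,73,79],"twist":[-0.05,-0.024,-0.34],"claw":5},
    {"translation":[79,73,79],"twist":[-0.05,-0.024,-0.34],"claw":5},
    {"translation":[79,73,79],"twist":[-0.05,-0.024,-0.34],"claw":5}
  ]
}}

```text
time: 7.5
tcp_pos: [495.8, 161.4, 277.4]
tcp_rot: [0.862, 2.494, 0.243]
force: [-0.8, 0.8, -1.7]
width: 19.7
```

Run:
```python
from fit import *
s=manip.read_state();print(s['joint_pos'].round(2),s['tcp_pos'],s['tcp_rot'],s['width'],s['force'],s['qvel'].round(2))
H=hubR(.022,.89);hub=np.array([552.5,164.8,175.5])
go(hub+H[:,2]*(66+50),toolR(H[:,1],-H[:,2]))
shot('side','s2');shot('wrist','w3');shot('scene','c2')
p=hub+H[:,2]*50; u,v=proj('s2',p).astype(int); u2,v2=proj('c2',p).astype(int); print(u,v,u2,v2)
def t(n,u,v): 
    i=cv2.imread(f'pics/{n}.png')[v-65:v+65,u-50:u+50]; return cv2.resize(i,(400,520),interpolation=cv2.INTER_CUBIC)
cv2.imwrite('pics/m2.png',np.hstack([t('s2',u,v),t('c2',u2,v2)])); print('origins',u-50,v-65,u2-50,v2-65)
```

```text
[-0.4   0.42 -0.23  2.29  1.63  0.37 -1.23] [495.785163   161.38378108 277.35977116] [0.86204397 2.49398586 0.24282609] 19.728846556386916 [-0.76560169  0.81846678 -1.67293882] [-0.   -0.02 -0.    0.    0.01 -0.   -0.01]
t [2.7 0.6 0.6] w [-0.0014  0.0019 -0.0062] | dist 3 ang 0 deg
324 219 364 191
origins 274 154 314 126
```

View pics/m2.png

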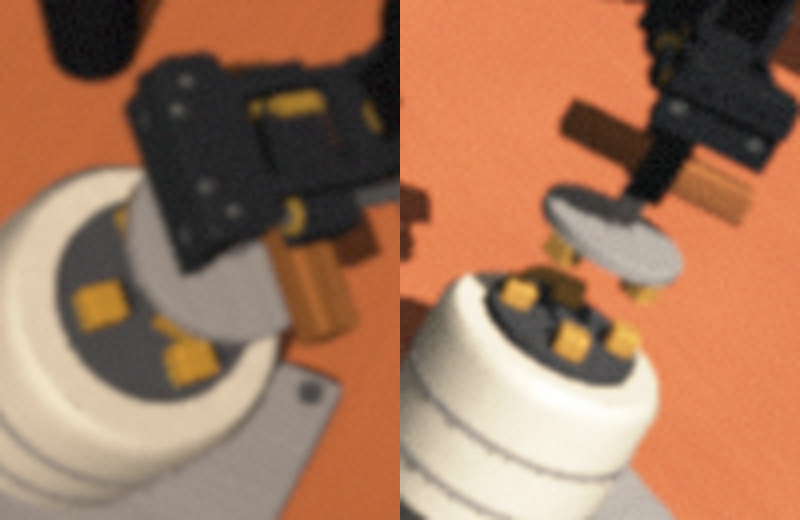

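Run:
```python
from fit import *
s=manip.read_state(); T=R.from_rotvec(s['tcp_rot']).as_matrix(); p=s['tcp_pos']
print('disc',proj('c2',p+T[:,2]*47),'bar ends',[proj('c2',p-T[:,2]*5+k*60*T[:,0]) for k in(-1,1)])
a=np.linspace(0,2*np.pi,361)
for h in(42,52):
    e=np.array([proj('c2',p+T[:,2]*h+46*(np.cos(t)*T[:,0]+np.sin(t)*T[:,1])) for t in a]); print(h,((e.min(0)-[314,126])*4+[400,0]).round(),((e.max(0)-[314,126])*4+[400,0]).round())
    e=np.array([proj('s2',p+T[:,2]*h+46*(np.cos(t)*T[:,0]+np.sin(t)*T[:,1])) for t in a]); print(h,((e.min(0)-[274,154])*4).round(),((e.max(0)-[274,154])*4).round())
H=hubR(.022,.89);hub=np.array([552.5,164.8,175.5])
for n,o,k in(('c2',[314,126],400),('s2',[274,154],0)): print(n,[((proj(n,hub+H@t)-o)*4+[k,0]).round() for t in loc])
for n,o,k in(('c2',[314,126],400),('s2',[274,154],0)): print(n,'handle teeth ends',[((proj(n,p+T@[35*np.cos(t),35*np.sin(t),66])-o)*4+[k,0]).round() for t in np.radians([45,135,225,315])])
```

```text
disc [367.23998749 183.71605597] bar ends [array([354.77201529, 154.18176176]), array([400.71347872, 176.34962824])]
42 [547. 180.] [686. 270.]
42 [128. 141.] [316. 340.]
52 [539. 193.] [678. 284.]
52 [119. 150.] [305. 347.]
c2 [array([573., 335.]), array([624., 332.]), array([572., 284.]), array([521., 285.])]
s2 [array([102., 305.]), array([192., 360.]), array([229., 275.]), array([143., 221.])]
c2 handle teeth ends [array([636., 292.]), array([561., 257.]), array([561., 223.]), array([633., 257.])]
s2 handle teeth ends [array([171., 320.]), array([135., 216.]), array([227., 197.]), array([264., 298.])]
```

Call:
{"fn": "jog_arm", "kwargs": {
  "motion": [
    {"translation":[2.7,0.6,10],"twist":[0,0,-0.006],"claw":5},
    {"translation":[2.7,0.6,20],"twist":[0,0,-0.006],"claw":5},
    {"translation":[2.7,0.6,28],"twist":[0,0,-0.006],"claw":5},
    {"translation":[2.7,0.6,28],"twist":[0,0,-0.006],"claw":5}
  ]
}}

```text
time: 8.15
tcp_pos: [508.3, 165.3, 252.2]
tcp_rot: [0.851, 2.497, 0.243]
force: [-0.4, -0.1, -2.1]
width: 19.6
```

```bash
cat > chk.py <<'E'
from fit import *
s=manip.read_state();print(s['time'],s['joint_pos'].round(2),s['tcp_pos'].round(1),'F',s['force'].round(1),'M',s['wrist_torque'].round(2),'w',round(s['width'],1))
H=hubR(.022,.89);hub=np.array([552.5,164.8,175.5])
T=R.from_rotvec(s['tcp_rot']).as_matrix()
print('foot in hub frame',(H.T@(s['tcp_pos']+T[:,2]*66-hub)).round(1),'F tool',(T.T@s['force']).round(1),'M tool',(T.T@s['wrist_torque']).round(2))
D=H.T@T; print('tilt deg',np.degrees(np.arccos(-D[2,2])).round(2),'tool x ang in hub',np.degrees(np.arctan2(D[1,0],D[0,0])).round(2))
go(hub+H[:,2]*66,toolR(H[:,1],-H[:,2]))
E
python3 chk.py
```

```text
8.15 [-0.37  0.49 -0.27  2.29  1.79  0.4  -1.37] [508.3 165.3 252.2] F [-0.4 -0.1 -2.1] M [0.04 0.65 0.02] w 19.6
foot in hub frame [ 1.3  0.7 22.5] F tool [ 1.  -0.9  1.6] M tool [0.36 0.54 0.01]
tilt deg 0.07 tool x ang in hub 90.13
t [-0.8 -1.2 22.5] w [0.0003 0.0012 0.0022] | dist 23 ang 0 deg
```

Call:
{"fn": "jog_arm", "kwargs": {
  "motion": [
    {"translation":[-0.8,-1.2,6],"twist":[0,0,0.002],"claw":5},
    {"translation":[-0.8,-1.2,10],"twist":[0,0,0.002],"claw":5},
    {"translation":[-0.8,-1.2,14],"twist":[0,0,0.002],"claw":5},
    {"translation":[-0.8,-1.2,14],"twist":[0,0,0.002],"claw":5}
  ]
}}

```text
time: 8.65
tcp_pos: [515.1, 164.7, 239.4]
tcp_rot: [0.852, 2.498, 0.243]
force: [-1.2, -0.7, -2.4]
width: 19.5
```

```bash
python3 chk.py
```

```text
8.65 [-0.34  0.53 -0.29  2.28  1.85  0.42 -1.43] [515.1 164.7 239.4] F [-1.2 -0.7 -2.4] M [-0.01  0.69  0.05] w 19.5
foot in hub frame [0.3 0.7 8. ] F tool [ 1.3 -1.9  1.5] M tool [ 0.41  0.55 -0.04]
tilt deg 0.02 tool x ang in hub 90.09
t [-0.7 -0.3  8. ] w [0.0002 0.0003 0.0015] | dist 8 ang 0 deg
```

No contact force so far, so I'll go on down.

Call:
{"fn": "jog_arm", "kwargs": {
  "motion": [
    {"translation":[-0.4,-0.2,3],"twist":[0,0,0],"claw":5},
    {"translation":[-0.4,-0.2,6],"twist":[0,0,0],"claw":5},
    {"translation":[-0.4,-0.2,6],"twist":[0,0,0],"claw":5}
  ]
}}

```text
time: 9.02
tcp_pos: [517.8, 164.0, 236.8]
tcp_rot: [0.85, 2.494, 0.245]
force: [-13.2, -3.9, 21.3]
width: 19.9
```

```bash
python3 chk.py
```

```text
9.025 [-0.33  0.54 -0.3   2.28  1.88  0.43 -1.45] [517.8 164.  236.8] F [-13.2  -3.9  21.3] M [-0.55  0.47 -0.33] w 19.9
foot in hub frame [ 0.6 -0.7  4.4] F tool [ -1.7  -3.3 -25.1] M tool [ 0.79 -0.02  0.01]
tilt deg 0.26 tool x ang in hub 90.12
t [ 0.5 -0.4  4.4] w [0.0029 0.0035 0.002 ] | dist 4 ang 0 deg
```

Call:
{"fn": "jog_arm", "kwargs": {
  "motion": [
    {"translation":[0,0,2.5],"twist":[0,0,0],"claw":5},
    {"translation":[0,0,2.5],"twist":[0,0,0],"claw":5}
  ]
}}

```text
time: 9.28
tcp_pos: [518.5, 164.1, 235.3]
tcp_rot: [0.849, 2.494, 0.245]
force: [-19.0, -4.6, 31.4]
width: 19.2
```

```bash
python3 chk.py
python3 - <<'E'
from fit import *
shot('side','s3');shot('wrist','w4');shot('scene','c3')
def t(n,u,v): 
    i=cv2.imread(f'pics/{n}.png')[v-50:v+50,u-50:u+50]; return cv2.resize(i,(400,400),interpolation=cv2.INTER_CUBIC)
cv2.imwrite('pics/m3.png',np.hstack([t('s3',320,220),t('c3',360,205)]))
E
```

```text
9.275 [-0.33  0.54 -0.31  2.29  1.89  0.44 -1.46] [518.5 164.1 235.3] F [-19.   -4.6  31.4] M [-0.76  0.53 -0.43] w 19.2
foot in hub frame [ 0.6 -0.6  2.8] F tool [ -2.1  -3.7 -36.7] M tool [ 1.02 -0.12 -0.01]
tilt deg 0.3 tool x ang in hub 90.15
t [ 0.3 -0.4  2.8] w [0.0037 0.0038 0.0026] | dist 3 ang 0 deg
```

View pics/m3.png

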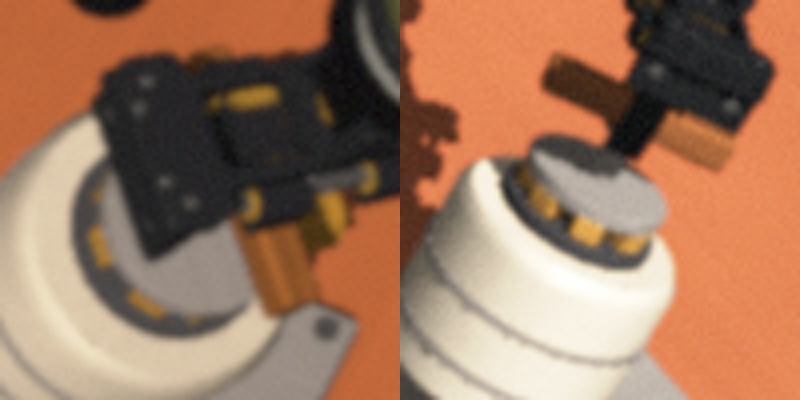

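The teeth are interleaved and the gap looks like one tooth height. To check it is fully home, I'll compare the disc edge with the model.

Run:
```python
from fit import *
H=hubR(.022,.89);hub=np.array([552.5,164.8,175.5])
a=np.linspace(0,2*np.pi,361)
for n,o,k,bias in(('c3',[310,155],400,[-1,7]),('s3',[270,170],0,[-1,0])):
  for up in(0,3,6):
    e=np.vstack([[proj(n,hub+H@[46*np.cos(t),46*np.sin(t),h+up]) for t in a] for h in(14,24)])
    print(n,up,((e.min(0)-o)*4+[k,0]+bias).round(),((e.max(0)-o)*4+[k,0]+bias).round())
# overlay
def ov(n,x,y,bias):
    s=10; i=cv2.resize(cv2.imread(f'pics/{n}.png')[y:y+60,x:x+40],(400,600),interpolation=cv2.INTER_CUBIC)
    for h,r,c in((0,50,(255,0,255)),(14,46,(0,255,0)),(24,46,(255,255,0))):
        e=np.array([(proj(n,hub+H@[r*np.cos(t),r*np.sin(t),h])+np.array(bias)/4-[x,y]+.5)*s for t in a]); cv2.polylines(i,[e.round().astype(np.int32)],True,c,1)
    return i
cv2.imwrite('pics/ov.png',np.hstack([ov('c3',338,180,[-1,7]),ov('s3',285,205,[-1,0])]))
```

```text
c3 0 [519. 141.] [664. 247.]
c3 3 [522. 137.] [666. 243.]
c3 6 [524. 133.] [668. 239.]
s3 0 [ 90. 126.] [279. 322.]
s3 3 [ 93. 123.] [282. 320.]
s3 6 [ 95. 121.] [286. 318.]
```

View pics/ov.png

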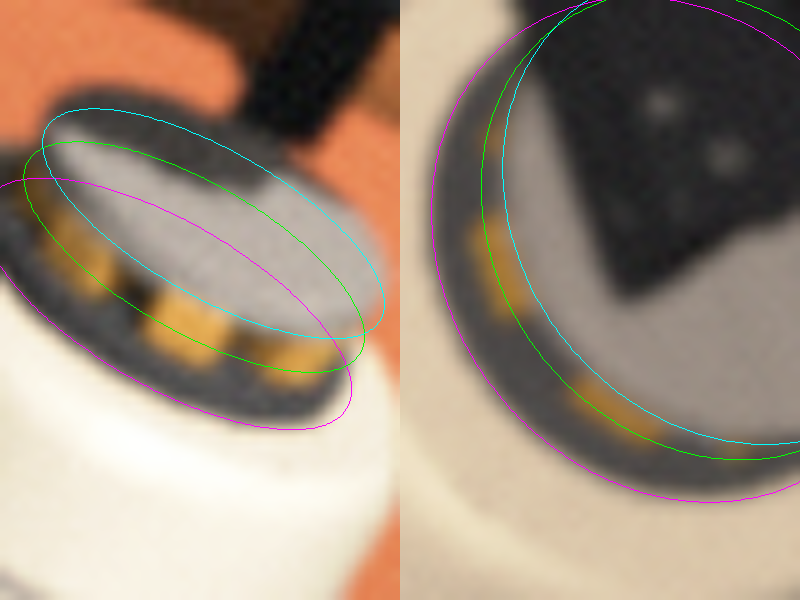

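The model overlay suggests the foot is still about 4–5 mm short and binding. The side force, about (-3,-2.5) N in tool axes, says to shift towards -x, -y.

Call:
{"fn": "jog_arm", "kwargs": {
  "motion": [
    {"translation":[-0.5,-0.5,-2],"twist":[0,0,0],"claw":5},
    {"translation":[-1.2,-1.0,-2],"twist":[0,0,0],"claw":5},
    {"translation":[-1.2,-1.0,0],"twist":[0,0,0],"claw":5},
    {"translation":[-1.2,-1.0,2],"twist":[0,0,0],"claw":5},
    {"translation":[-1.2,-1.0,2],"twist":[0,0,0],"claw":5}
  ]
}}

```text
time: 10.05
tcp_pos: [519.5, 164.1, 233.5]
tcp_rot: [0.847, 2.496, 0.248]
force: [-21.1, -2.5, 33.5]
width: 19.2
```

```bash
python3 chk.py
```

```text
10.05 [-0.33  0.54 -0.31  2.28  1.9   0.44 -1.46] [519.5 164.1 233.5] F [-21.1  -2.5  33.5] M [-0.33  0.58 -0.19] w 19.2
foot in hub frame [ 0.6 -0.4  0.7] F tool [ -0.1  -2.3 -39.6] M tool [0.65 0.23 0.  ]
tilt deg 0.3 tool x ang in hub 90.22
t [ 0.4 -0.3  0.7] w [0.0051 0.0014 0.0038] | dist 1 ang 0 deg
```

Call:
{"fn": "jog_arm", "kwargs": {
  "motion": [
    {"translation":[-0.5,-0.8,0],"twist":[0,0,0.04],"claw":5},
    {"translation":[-0.5,-0.8,1],"twist":[0,0,-0.04],"claw":5},
    {"translation":[-0.5,-0.8,2],"twist":[0,0,0.03],"claw":5},
    {"translation":[-0.5,-0.8,2],"twist":[0,0,0],"claw":5},
    {"translation":[-0.5,-0.8,2],"twist":[0,0,0],"claw":5}
  ]
}}

```text
time: 10.68
tcp_pos: [520.5, 164.0, 232.0]
tcp_rot: [0.846, 2.496, 0.25]
force: [-21.8, -0.6, 33.5]
width: 19.0
```

```bash
python3 chk.py
cat > disp.py <<'E'
from fit import *
import sys
def sub(a,b,x0,y0,w,h,m=6):
    k=6; A=cv2.resize(cv2.imread(f'pics/{a}.png')[y0:y0+h,x0:x0+w],None,fx=k,fy=k,interpolation=cv2.INTER_CUBIC)
    B=cv2.resize(cv2.imread(f'pics/{b}.png')[y0-m:y0+h+m,x0-m:x0+w+m],None,fx=k,fy=k,interpolation=cv2.INTER_CUBIC)
    r=cv2.matchTemplate(B,A,cv2.TM_CCOEFF_NORMED); _,v,_,l=cv2.minMaxLoc(r); return (np.array(l)/k-m).round(2),round(v,3)
def compare(b,c,s):
    print('disc',sub('c3',b,346,188,30,20) if 0 else sub('c3',b,356,192,18,14),'bar',sub('c3',b,378,180,14,16),'fingers',sub('c3',b,372,158,24,16))
H=hubR(.022,.89); hub=np.array([552.5,164.8,175.5])
if __name__=='__main__':
    n=sys.argv[1]; shot('scene',n); compare(n,0,0)
    print('px per -1mm axial', proj('c3',hub-H[:,2]+30*H[:,2])-proj('c3',hub+30*H[:,2]))
E
python3 disp.py c4
```

```text
10.675 [-0.32  0.55 -0.32  2.28  1.91  0.44 -1.47] [520.5 164.  232. ] F [-21.8  -0.6  33.5] M [-0.02  0.61 -0.07] w 19.0
foot in hub frame [ 0.7 -0.5 -1. ] F tool [  1.6  -1.2 -39.9] M tool [0.41 0.45 0.06]
tilt deg 0.37 tool x ang in hub 90.25
t [ 0.5 -0.3 -1.1] w [0.0065 0.0007 0.0044] | dist 1 ang 0 deg
disc (array([0.  , 0.33]), 0.98) bar (array([-0.5 ,  0.67]), 0.971) fingers (array([-1.  ,  1.33]), 0.908)
px per -1mm axial [-0.19456025  0.33576642]
```

```bash
cat > ov2.py <<'E'
from fit import *
import sys
H=hubR(.022,.89);hub=np.array([552.5,164.8,175.5]);a=np.linspace(0,2*np.pi,361)
def ov(n,x,y,bias,draw,dth=0):
    s=13; i=cv2.resize(cv2.imread(f'pics/{n}.png')[y:y+46,x:x+30],(390,598),interpolation=cv2.INTER_CUBIC)
    P=lambda L:np.array([(proj(n,hub+H@np.array(p))+bias-[x,y]+.5)*s for p in L]).round().astype(np.int32)
    if draw:
        cv2.polylines(i,[P([[50*np.cos(t),50*np.sin(t),0] for t in a])],True,(255,0,255),1)
        for up,c in((0,(0,255,0)),(5,(0,0,255))):
            cv2.polylines(i,[P([[46*np.cos(t),46*np.sin(t),14+up] for t in a])],True,c,1)
            for t in np.radians([-45,45]):
                e,f=np.array([np.cos(t),np.sin(t),0]),np.array([-np.sin(t),np.cos(t),0])
                cv2.polylines(i,[P([44*e+k*f+np.array([0,0,z+up]) for k,z in((-9,14),(-9,0),(9,0),(9,14))])],False,c,1)
    return i
n=sys.argv[1]; b=np.array([-.6,.9])
cv2.imwrite(f'pics/ov_{n}.png',np.hstack([ov(n,344,190,b,0),ov(n,344,190,b,1)]))
E
python3 ov2.py c4
```

```text
(no output)
```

View pics/ov_c4.png

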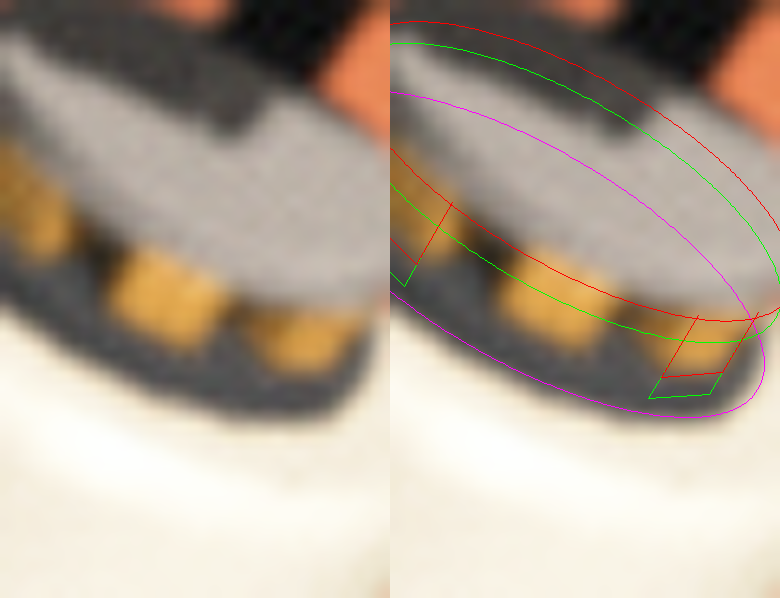

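Run:
```python
from fit import *
H=hubR(.022,.89);hub=np.array([552.5,164.8,175.5]); b=np.array([-.6,.9])
P=lambda p:((proj('c4',hub+H@np.array(p,float))+b-[344,190]+.5)*13+[390,0]).round()
for d in (0,45,-45):
    t=np.radians(d); e,f=np.array([np.cos(t),np.sin(t),0]),np.array([-np.sin(t),np.cos(t),0])
    print(d,'outer bottom corners',P(44*e-9*f),P(44*e+9*f),'top',P(44*e-9*f+[0,0,14]),P(44*e+9*f+[0,0,14]),'rim',P(50*e))
```

```text
0 outer bottom corners [482. 339.] [571. 380.] top [518. 277.] [608. 318.] rim [527. 375.]
45 outer bottom corners [648. 398.] [709. 394.] top [685. 337.] [745. 333.] rim [700. 417.]
-45 outer bottom corners [342. 226.] [404. 286.] top [377. 164.] [439. 224.] rim [351. 257.]
```

In this view the hub's own teeth are offset from the model by the same amount as the handle's teeth. So both stand on the same plane and the foot is home: the contact is centred and the extra travel was grip slip. I'll ease the push and turn clockwise (+z of the tool).

Call:
{"fn": "jog_arm", "kwargs": {
  "motion": [
    {"translation":[0,0,-2.5],"twist":[0,0,0.05],"claw":5},
    {"translation":[0,0,-2.5],"twist":[0,0,0.14],"claw":5},
    {"translation":[0,0,-2.5],"twist":[0,0,0.24],"claw":5},
    {"translation":[0,0,-2.5],"twist":[0,0,0.35],"claw":5},
    {"translation":[0,0,-2.5],"twist":[0,0,0.45],"claw":5}
  ]
}}

```text
time: 11.35
tcp_pos: [519.9, 163.3, 231.9]
tcp_rot: [1.407, 2.275, 0.395]
force: [-7.8, 0.1, 9.7]
width: 18.9
```

```bash
python3 chk.py
```

```text
11.35 [-0.25  0.56 -0.42  2.28  1.85  0.49 -1.86] [519.9 163.3 231.9] F [-7.8  0.1  9.7] M [0.03 0.68 0.24] w 18.9
foot in hub frame [-0.5 -0.4 -0.8] F tool [  1.1  -1.6 -12.3] M tool [ 0.55  0.43 -0.19]
tilt deg 0.18 tool x ang in hub 64.23
t [ 0.7  0.4 -0.8] w [ 0.0028 -0.0014 -0.4497] | dist 1 ang 26 deg
```

Call:
{"fn": "jog_arm", "kwargs": {
  "motion": [
    {"translation":[0,0,0],"twist":[0,0,0.1],"claw":5},
    {"translation":[0,0,0],"twist":[0,0,0.2],"claw":5},
    {"translation":[0,0,0],"twist":[0,0,0.3],"claw":5},
    {"translation":[0,0,0],"twist":[0,0,0.38],"claw":5},
    {"translation":[0,0,0],"twist":[0,0,0.38],"claw":5}
  ]
}}

```text
time: 11.98
tcp_pos: [519.5, 163.8, 231.7]
tcp_rot: [1.84, 2.005, 0.509]
force: [-8.6, 1.3, 9.6]
width: 19.2
```

```bash
python3 chk.py
python3 - <<'E'
from fit import *
shot('side','s5');shot('wrist','w5');shot('scene','c5')
H=hubR(.022,.0);hub=np.array([551.5,164.8,178])
for n in('s5','w5','c5'): print(n,proj(n,hub+H@[-106,0,-33]))
def t(n,x,y,w,h): return cv2.resize(cv2.imread(f'pics/{n}.png')[y:y+h,x:x+w],(400,600),interpolation=cv2.INTER_CUBIC)
i=np.hstack([t('s5',290,180,100,150),t('w5',220,0,213,320)]); cv2.imwrite('pics/m5.png',i)
E
```

```text
11.975 [-0.2   0.57 -0.5   2.28  1.82  0.54 -2.21] [519.5 163.8 231.7] F [-8.6  1.3  9.6] M [0.31 0.84 0.11] w 19.2
foot in hub frame [-0.3  0.4 -0.8] F tool [  1.7  -2.5 -12.6] M tool [0.81 0.4  0.07]
tilt deg 0.22 tool x ang in hub 42.59
t [ 0.2  0.6 -0.8] w [ 0.0021 -0.0035 -0.8274] | dist 1 ang 47 deg
s5 [347.95389546 265.41344228]
w5 [197.8023719  199.73749133]
c5 [377.1968251  218.51516531]
```

View pics/m5.png

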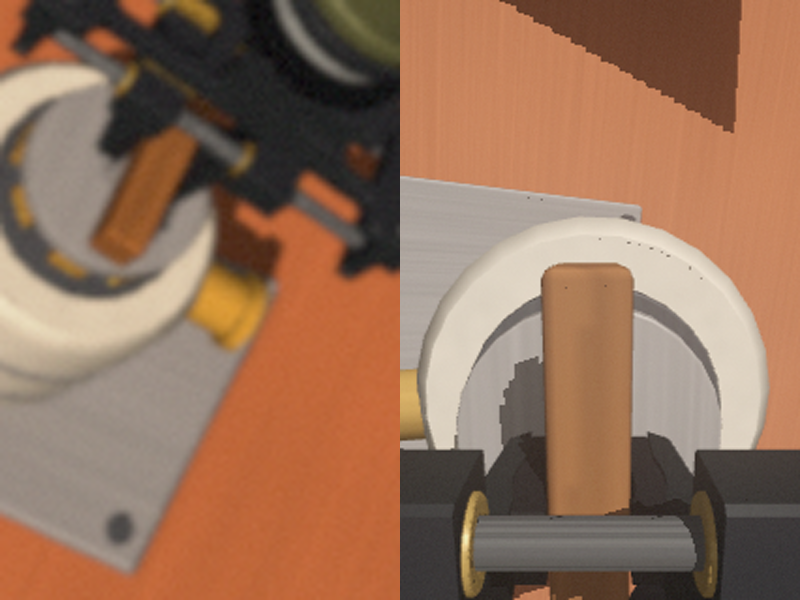

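```bash
cat > spq.py <<'E'
from fit import *
import sys
from scipy.optimize import minimize
tag=sys.argv[1]
def mask(n,roi):
    i=cv2.imread(f'pics/{n}.png'); h=cv2.cvtColor(i,cv2.COLOR_BGR2HSV)
    m=((h[...,0]>=17)&(h[...,0]<=28)&(h[...,1]>140)&(h[...,2]>60)).astype(np.uint8)
    z=np.zeros_like(m); x0,y0,x1,y1=roi; z[y0:y1,x0:x1]=m[y0:y1,x0:x1]
    k,l,st,c=cv2.connectedComponentsWithStats(z); j=1+st[1:,4].argmax(); return l==j,st[j],c[j]
def model(n,q,hub,b):
    H=hubR(.022,q); M=np.zeros((1600,2560),np.uint8); a=np.linspace(0,2*np.pi,60)
    # stub 75..106, occlusion by drum ignored except hull cut by drum silhouette
    pts=np.array([proj(n,hub+H@[-r,20*np.cos(t),-33+20*np.sin(t)])+b for r in(78,106) for t in a])
    cv2.fillConvexPoly(M,cv2.convexHull((pts*4+2).round().astype(np.int32)),1)
    d=np.array([proj(n,hub+H@[75*np.cos(t),75*np.sin(t),z])+b for z in(-6,-120) for t in a]); 
    e=cv2.convexHull((d*4+2).round().astype(np.int32)); D=np.zeros_like(M); cv2.fillConvexPoly(D,e,1)
    return cv2.resize((M*255),(640,400),interpolation=cv2.INTER_AREA)/255.
for n,roi in((f's{tag}',(325,230,375,290)),(f'w{tag}',(100,150,240,300))):
    try: m,st,c=mask(n,roi)
    except Exception as ex: print(n,'none',ex); continue
    print(n,st,c.round(1))
    for hub in([554.1,164.1,172.8],[551.5,164.8,178]):
        r=[]
        for q in np.radians(np.arange(-14,20,1)):
            M=model(n,q,np.array(hub),0); inter=(M*m).sum(); r.append(inter/(M.sum()+m.sum()-inter))
        r=np.array(r); k=r.argmax(); print(hub,'best q deg',-14+k,r[max(0,k-3):k+4].round(3))
E
python3 spq.py 5
python3 - <<'E'
from fit import *
for hub in([554.1,164.1,172.8],[551.5,164.8,178]):
  for q in(0,4,8,12): 
    H=hubR(.022,np.radians(q)); print(q,proj('s5',hub+H@[-106,0,-33]).round(1),proj('w5',hub+H@[-106,0,-33]).round(1))
i=cv2.imread('pics/w5.png'); h=cv2.cvtColor(i,cv2.COLOR_BGR2HSV); print(h[205,215:235:4],h[200:220:5,205])
E
```

```text
s5 [337 246  20  21 260] [346.9 256. ]
[554.1, 164.1, 172.8] best q deg 10 [0.596 0.623 0.642 0.648 0.643 0.622 0.598]
[551.5, 164.8, 178] best q deg 9 [0.63  0.656 0.669 0.673 0.669 0.662 0.636]
w5 [188 200  35  39 326] [201.5 227.3]
[554.1, 164.1, 172.8] best q deg 11 [0.118 0.124 0.126 0.127 0.126 0.121 0.118]
[551.5, 164.8, 178] best q deg 11 [0.134 0.137 0.139 0.14  0.137 0.133 0.13 ]
0 [346.8 265.9] [200.3 198.9]
4 [348.2 262.9] [201.  207.1]
8 [349.4 259.8] [202.2 215.1]
12 [350.3 256.6] [204.1 223. ]
0 [348.  265.4] [197.8 199.7]
4 [349.3 262.4] [198.5 208.1]
8 [350.5 259.3] [199.8 216.4]
12 [351.5 256.1] [201.7 224.4]
[[ 19 132 212]
 [ 19 134 211]
 [ 20 134 212]
 [ 19 133 211]
 [ 18  45 136]] [[ 19 138 196]
 [ 19 134 211]
 [ 20 134 215]
 [ 19 132 212]]
```

```bash
sed -i "s/>140/>(110 if n[0]=='w' else 140)/" spq.py; python3 spq.py 5
python3 - <<'E'
from fit import *
i=cv2.imread('pics/w5.png'); h=cv2.cvtColor(i,cv2.COLOR_BGR2HSV); m=((h[...,0]>=17)&(h[...,0]<=28)&(h[...,1]>110)&(h[...,2]>60))
for u in range(170,230,5): r=np.where(m[150:260,u])[0]+150; print(u,r.min() if len(r) else None,r.max() if len(r) else None,len(r))
E
```

```text
s5 [337 246  20  21 260] [346.9 256. ]
[554.1, 164.1, 172.8] best q deg 10 [0.596 0.623 0.642 0.648 0.643 0.622 0.598]
[551.5, 164.8, 178] best q deg 9 [0.63  0.656 0.669 0.673 0.669 0.662 0.636]
w5 [ 187  194   46   46 1715] [208.2 216.4]
[554.1, 164.1, 172.8] best q deg 8 [0.56  0.6   0.62  0.633 0.631 0.609 0.582]
[551.5, 164.8, 178] best q deg 8 [0.64  0.671 0.694 0.709 0.688 0.657 0.625]
170 None None 0
175 None None 0
180 None None 0
185 None None 0
190 199 232 34
195 195 239 45
200 194 239 46
205 194 239 46
210 197 239 41
215 198 233 36
220 198 234 37
225 197 233 37
```

The spout still has about 8.5° to go, on both the side and wrist fits, so I'll turn 0.15 rad more.

Call:
{"fn": "jog_arm", "kwargs": {
  "motion": [
    {"translation":[0,0,0],"twist":[0,0,0.08],"claw":5},
    {"translation":[0,0,0],"twist":[0,0,0.15],"claw":5},
    {"translation":[0,0,0],"twist":[0,0,0.15],"claw":5}
  ]
}}

```text
time: 12.5
tcp_pos: [519.5, 164.0, 231.7]
tcp_rot: [2.0, 1.876, 0.551]
force: [-8.3, 1.6, 9.6]
width: 18.9
```

```bash
python3 chk.py;  python3 - <<'E'
from fit import *
shot('side','s6');shot('wrist','w6');shot('scene','c6')
E
python3 spq.py 6;  python3 - <<'E'
from fit import *
i=cv2.imread('pics/w6.png'); h=cv2.cvtColor(i,cv2.COLOR_BGR2HSV); m=((h[...,0]>=17)&(h[...,0]<=28)&(h[...,1]>110)&(h[...,2]>60))
for u in range(170,230,5): r=np.where(m[130:270,u])[0]+130; print(u,r.min() if len(r) else None,r.max() if len(r) else None,len(r))
E
```

```text
12.5 [-0.18  0.57 -0.53  2.28  1.81  0.55 -2.35] [519.5 164.  231.7] F [-8.3  1.6  9.6] M [0.31 0.77 0.09] w 18.9
foot in hub frame [-0.1  0.4 -0.8] F tool [  1.6  -2.5 -12.4] M tool [0.79 0.26 0.09]
tilt deg 0.24 tool x ang in hub 34.01
t [ 0.1  0.4 -0.8] w [ 0.0021 -0.0038 -0.9771] | dist 1 ang 56 deg
s6 [334 250  21  23 275] [344.3 260.9]
[554.1, 164.1, 172.8] best q deg 3 [0.661 0.682 0.699 0.706 0.696 0.67  0.644]
[551.5, 164.8, 178] best q deg 2 [0.691 0.711 0.723 0.726 0.715 0.691 0.668]
w6 [ 187  196   46   44 1673] [208.5 217.8]
[554.1, 164.1, 172.8] best q deg 0 [0.548 0.587 0.617 0.63  0.625 0.603 0.578]
[551.5, 164.8, 178] best q deg 0 [0.625 0.666 0.69  0.698 0.686 0.656 0.623]
170 None None 0
175 None None 0
180 None None 0
185 None None 0
190 201 233 33
195 197 239 43
200 196 238 42
205 196 239 44
210 199 239 40
215 200 235 36
220 199 234 36
225 199 235 37
```

Call:
{"fn": "jog_arm", "kwargs": {
  "motion": [
    {"translation":[0,0,0],"twist":[0,0,0.02],"claw":5},
    {"translation":[0,0,0],"twist":[0,0,0.02],"claw":5},
    {"translation":[0,0,0],"twist":[0,0,0.02],"claw":50},
    {"translation":[0,0,0],"twist":[0,0,0.02],"claw":70},
    {"translation":[0,0,0],"twist":[0,0,0.02],"claw":70}
  ]
}}

```text
time: 13.28
tcp_pos: [521.0, 161.6, 231.2]
tcp_rot: [2.022, 1.852, 0.553]
force: [0.7, 0.2, 1.0]
width: 46.9
```

Call:
{"fn": "jog_arm", "kwargs": {
  "motion": [
    {"translation":[0,0,-1],"twist":[0,0,0],"claw":70},
    {"translation":[0,0,-1],"twist":[0,0,0],"claw":70},
    {"translation":[0,0,-15],"twist":[0,0,0],"claw":70},
    {"translation":[0,0,-40],"twist":[0,0,0],"claw":70}
  ]
}}

```text
time: 13.78
tcp_pos: [500.2, 161.2, 265.6]
tcp_rot: [2.023, 1.854, 0.551]
force: [-0.2, 0.1, 0.8]
width: 70.0
```

```bash
python3 chk.py
```

```text
13.775 [-0.21  0.48 -0.5   2.29  1.65  0.51 -2.24] [500.2 161.2 265.6] F [-0.2  0.1  0.8] M [-0.08  0.41 -0.03] w 70.0
foot in hub frame [-2.2 -1.3 38.2] F tool [ 0.2  0.2 -0.8] M tool [ 0.4  -0.12 -0.  ]
tilt deg 0.05 tool x ang in hub 32.77
t [ 2.5  0.1 38.2] w [-9.000e-04  2.000e-04 -9.988e-01] | dist 38 ang 57 deg
```

Call:
{"fn": "jog_arm", "kwargs": {
  "motion": [
    {"translation":[0,0,-30],"twist":[0,0,0],"claw":70},
    {"translation":[0,0,-60],"twist":[0,0,0],"claw":70},
    {"translation":[0,0,-60],"twist":[0,0,0],"claw":70},
    {"translation":[0,0,-60],"twist":[0,0,0],"claw":70}
  ]
}}

```text
time: 14.28
tcp_pos: [470.7, 160.6, 317.4]
tcp_rot: [2.021, 1.853, 0.553]
force: [-0.6, -1.0, 0.2]
width: 69.9
```

```bash
python3 chk.py|head -1;  python3 - <<'E'
from fit import *
shot('side','s7');shot('wrist','w7');shot('scene','c7')
def t(n,x,y,w,h): return cv2.resize(cv2.imread(f'pics/{n}.png')[y:y+h,x:x+w],(400,600),interpolation=cv2.INTER_CUBIC)
W=cv2.imread('pics/w7.png')
top=np.hstack([cv2.resize(cv2.imread(f'pics/{n}.png')[y:y+75,x:x+100],(400,300),interpolation=cv2.INTER_CUBIC) for n,x,y in(('s7',270,185),('c7',315,165))])
cv2.imwrite('pics/m7.png',np.vstack([top,cv2.resize(W[0:240],(800,300),interpolation=cv2.INTER_AREA)]))
E
sed -i 's/(100,150,240,300)/(60,60,600,330)/' spq.py; python3 spq.py 7
```

```text
14.275 [-0.23  0.33 -0.49  2.28  1.34  0.47 -1.96] [470.7 160.6 317.4] F [-0.6 -1.   0.2] M [-0.02  0.37  0.03] w 69.9
s7 [334 251  20  22 271] [344.  261.3]
[554.1, 164.1, 172.8] best q deg 2 [0.656 0.687 0.699 0.706 0.701 0.685 0.657]
[551.5, 164.8, 178] best q deg 0 [0.656 0.684 0.707 0.716 0.715 0.715 0.7  ]
w7 [150 262  33  57 870] [163.  290.2]
[554.1, 164.1, 172.8] best q deg -14 [0. 0. 0. 0.]
[551.5, 164.8, 178] best q deg -14 [0. 0. 0. 0.]
```

View pics/m7.png

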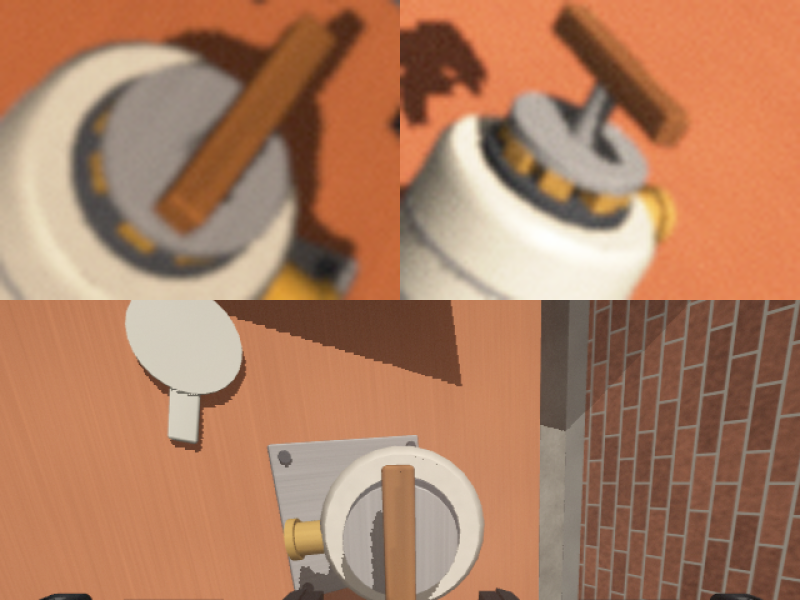

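```bash
sed -i 's/(60,60,600,330)/(215,160,262,220)/' spq.py; python3 spq.py 7
python3 - <<'E'
from fit import *
# plate edges in w7: top edge corner-left (269,444)->(215.2,115.2) ; corner right (418,435)->(334.4,108); lower-left along left edge (294,588)->(235,230)
f=lambda u,v:atz('w7',u/1.25,(v-300)/1.25,12)
a,b,c=f(269,445),f(418,435),f(293,586); print(a,b,c)
for p,q in((a,b),(a,c)): d=q-p; print(np.linalg.norm(d),(np.degrees(np.arctan2(d[1],d[0]))+45)%90-45)
E
python3 disp.py c8
```

```text
s7 [334 251  20  22 271] [344.  261.3]
[554.1, 164.1, 172.8] best q deg 2 [0.656 0.687 0.699 0.706 0.701 0.685 0.657]
[551.5, 164.8, 178] best q deg 0 [0.656 0.684 0.707 0.716 0.715 0.715 0.7  ]
w7 [227 175  32  33 796] [241.6 189.9]
[554.1, 164.1, 172.8] best q deg 0 [0.636 0.653 0.664 0.665 0.648 0.626 0.597]
[551.5, 164.8, 178] best q deg 0 [0.682 0.7   0.712 0.714 0.693 0.667 0.632]
[485.1446827  257.54382355  12.        ] [683.58372372 260.26235915  12.        ] [484.22229209  90.39423309  12.        ]
198.45766156647426 0.7848801953628666
167.1521354758463 -0.31617518661137467
disc (array([-1., -2.]), 0.51) bar (array([ 6., -6.]), 0.186) fingers (array([-0.33, -6.  ]), 0.283)
px per -1mm axial [-0.19456025  0.33576642]
```

```bash
python3 -c "
from workcell import ticket
print(ticket.sign_off())"
```

```text
the job is handed in; nothing more can be done
None
```

I set the T-handle on the drum hub with the teeth meshed, then turned the drum clockwise about 57° until the spout pointed down the slope. I released the handle, backed the arm clear, and handed the job in at about 14.5 s. No verdict is reported.

**Last checks**
- **Spout:** the wrist camera put it at about 0° from straight down the slope. The side camera put it at 0–2°, depending on which hub height I assumed.
- **Forces:** the highest wrist force I read was about 40 N, while pushing the handle home.
- **Other objects:** I never steered the arm near the vase, cup or spoon rest. I did not measure their positions again at the end.

**Disagreements**
- **Handle fully home:** my first image overlay suggested it was 4–5 mm short. The hub's own teeth showed the same offset in that overlay, so I took it as a model error and the handle as home. The push was also centred, with almost no side force. I pushed to about 40 N with a small wiggle before turning.
- **Grip slip:** the fingers slid a few millimetres along the bar during that push, so the arm position could not confirm how far the foot had seated.
- **Image tracking:** the bar still moved about 2 mm in that push, but the disc only 0.5–1 mm. After release, the automatic comparison no longer matched and gave nothing useful. The final pictures show the handle upright and meshed.

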